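Free a packed setting block

TASK

The three steel setting blocks, each set to its own height, stand jammed side by side at one end of the grey tray, with no room for fingers. By pressing lightly on their tops, slide them apart inside the tray, towards its empty end, until the block with the slot in its top has at least a finger's width (about 20 mm) free on both sides; then take it out and lay it slot up in the middle of the black mat, lengthwise along the mat. Do not press hard on the blocks, keep the two plain blocks flat in the tray throughout, and do not disturb the cup, the marker, the wiper and the gold cap.

Things in the scene. Friction and masses are not known exactly. Their poses are not given: they have to be found in the camera images.
- tray: fixed grey open tray, inside 53 (x) x 168 (y) x 39 mm deep, walls and floor 5 mm, rim 44 mm above the table, low screw tabs at both ends. Origin: centre of its underside. Three blocks stand in a row along its y, gaps under 1 mm, packed against its -y end wall; about 58 mm is empty at its +y end. Slick floor: friction with the blocks about 0.2
- slotted_block: steel setting block, 50 (x) x 36 (y) mm, 300 g: 19 mm base and a stiff height-set cap of the same outline, so that it stands 28 to 36 mm high, differently each time, not reported. The only one with a slot in its top, 8 mm wide, 6 mm deep, along the middle of its y (the row). Origin: centre of its underside, axes along the tray's. First (at the tray's -y wall) or second in the row
- plain_block_a: setting block of the same make and size, 300 g, flat top without slot, also set to a height of its own, 28 to 36 mm, not reported. Origin: centre of its underside. First or second in the row, at the tray's -y end
- plain_block_b: plain steel block like the other. Origin: centre of its underside. Third in the row, next to the empty space at the tray's +y end. Rubber finger pads grip a block better than the tray's slick floor does: a fingertip pressed on its top with 10 to 20 N drags any block along, even one that pushes another
- mat: fixed black rubber mat, 80 (x) x 62 (y) x 5 mm thick; the block's 50 mm length shall lie along its x. Origin: centre of its underside, on the table
- cup: open steel cup, 65 mm across, 66 mm high, bystander. Origin: centre of its underside
- marker: felt marker lying on the table, 140 mm long (its y), 14 mm thick, bystander. Origin: under its middle
- wiper: flat beige wiper blade, 115 mm (y) x 56 mm (x) x 9 mm, bystander. Origin: centre of its underside
- gold_cap: gold screw cap, 47 mm across, 19 mm high, lying on the table, bystander. Origin: centre of its underside
Not all that is in view belongs to the job. Leave any green look-alike of the plain_block_a alone. Leave any blue look-alike of the plain_block_b alone.

How it is judged:
By the outcome, as a careful person would: the job done as asked, in the order asked, and still so for the second after the job is handed in, with the robot touching nothing.
It also fails if it takes over 66 s, if anything falls off the work surface, if the arm or the gripper's body presses on something with over 40 N, if the wrist force passes 120 N, or if a joint passes its speed limit or range.

ROBOT

A 6-joint arm with a two-finger parallel gripper is mounted at the origin on a cart in front of the work surface, level with it; the furniture and walls round the work are solid. World frame = base frame: x ahead of the robot, y to its left, z up, the work surface at z = 0. Lengths are in m, angles in rad, forces in N, time in s.
With the tool pointing down it reaches from about 0.375 to 0.9 m from the base axis. Payload 3.1 kg.
Tool frame: the origin (TCP) lies on the centre line of the jaws, within the pads' length; the fingertips stand robot.tip_reach ahead of it and the grasp point (between the pads) is the TCP (robot.tip_reach is the distance from the TCP to the fingertips, in m); y points along the fingers, z is the direction in which the jaws open and shut, and the axes are right-handed (so a half turn about y gives the same grasp; the last joint's range is limited). The gripper opens to 85 mm and grips with 20 to 120 N. Pads are 22 mm wide; open, the fingers measure 114 mm over their backs; the gripper's body (76 mm by 85 mm) begins 54 mm behind the grasp point. The pads swing forward as they close: fully open they stand 13 mm farther back than shut.
Start: joints at [0.961, 0.527, 1.433, -0, 1.181, -0.178], TCP at [0.262, 0.568, 0.25] pointing down, gripper open.
Joint ranges: [-3.08, 3.08], [-0.75, 2.2], [0.22, 2.44], [-1.43, 4.57], [0, 2.65], [-2.85, 2.85]. Speed limits (rad/s): [2.79, 2.79, 3.14, 3.14, 3.14, 3.14].

INTERFACE

Orientations are given as a rotation vector (axis times angle).
In Python, from rig import robot, vision, job gives the robot as it stands.
- The arm moves only by the tool move_arm, never from a script. Its argument "motion" is a list of rows, each a list of 3 entries, a list of its own where there are three numbers: the opening, from -1 (shut) to 1 (fully open), then the shift along the world's x, y, z in mm, then the turn about the world's z in degrees. A call has 1 to 12 rows; each row is the pose to reach, as a shift and turn from the pose measured when the call began; what a row does not reach only later rows make up. A row lasts 1/12 s, in which the tool goes at most 41.7 mm and 7.16 degrees, less where a joint would pass 70% of its speed; a pose out of reach is approached as far as the arm can. A call with a gripper value outside its range is refused whole. The fingers move at their own pace and stop on an object; the grip force is fixed at half the most. Time passes only in rows, so rows that repeat a pose let the fingers close. It gives the time, the measured TCP pose, the force and the opening at its end, in the units of the state.
- robot.observe(): the state, without advancing time (a new reading comes with each control period).
- vision.read_camera(name): name is "scene" or "top" or "wrist"; returns a dict with "pixels" (384x512x3 uint8, blue, green, red), "mtx" (3x3 intrinsics, pixels), "xyz" and "orientation" of the camera in the world. Camera axes: x right, y down, z forward; pixel columns grow to the right and rows downward; lengths in m; the calibration is good to about 2 mm. A picture is of the moment at which its call begins. There is no depth.
- job.finish_job(): hands the job in, once; it reports no verdict.
The state is a dict: "time": time; "joint_pos": joint angles; "dq": joint speeds; "joint_efforts": joint torques, N m; "eef_pos": TCP position; "orientation": TCP orientation; "force": force on the tool from outside, world axes, zero at the start; "torque": the same for the moment, N m; "gripper_width": finger opening in m.
Only numpy, scipy, OpenCV 4.12 (cv2) and the standard library are available. Lean on these libraries where they do the work, as an engineer would, in place of code of your own. Each camera call takes 0.05 s, during which the arm holds its last target.

## Working session

There is one attempt and no reset: what is moved stays moved. The work goes in short steps, Python scripts to look and compute and a tool call to move; the robot and the scene stay as the last step left them, time stands still between calls to the robot, and variables do not carry over. Pictures are saved under pics/ and viewed, and the job is handed in when it is done.

Besides the shell and the picture viewer there is one more tool, called after ">>>" by a JSON object that holds its "fn" and its "kwargs", one argument or row to a line. move_arm: Moves the arm, as the interface text tells. Its arguments: {"type":"object","properties":{"motion":{"type":"array","items":{"type":"array"}}},"required":["motion"]}

```bash
mkdir -p pics; ls; python3 - <<'E'
from rig import robot, vision, job
import cv2
print(robot.observe(), robot.tip_reach)
for n in ("scene","top","wrist"):
    c=vision.read_camera(n); cv2.imwrite(f"pics/{n}0.png",c["pixels"]); print(n,c["mtx"].tolist(),c["xyz"],c["orientation"])
E
```

```text
pics
{'time': 0.0, 'joint_pos': array([ 9.60503769e-01,  5.28471394e-01,  1.43392695e+00, -6.88341949e-06,
        1.18140837e+00, -1.78515383e-01]), 'dq': array([-0.00020952,  0.00015378,  0.00033931,  0.00063943, -0.00018704,
       -0.00239543]), 'joint_efforts': array([ 7.37724531e-04, -4.42344439e+01, -1.78028584e+01, -5.87301088e-05,
        8.47988413e-03,  9.95794124e-06]), 'eef_pos': array([0.26113457, 0.56707169, 0.24932253]), 'orientation': array([-1.54619325,  0.33940104, -0.33806502]), 'force': array([-0.13082552, -0.30512537, -0.06513219]), 'torque': array([ 0.005997  , -0.03133908,  0.04896308]), 'gripper_width': 0.08557924251003661} 0.019
scene [[399.90648708293776, 0.0, 252.87948449386934], [0.0, 399.90648708293776, 189.05954642643812], [0.0, 0.0, 1.0]] [ 0.08538849 -0.55299469  0.80441737] [-2.24509865  0.64430484 -0.30894698]
top [[412.2294663286296, 0.0, 261.19463515081156], [0.0, 412.2294663286296, 185.2933738952885], [0.0, 0.0, 1.0]] [0.43106471 0.11307708 1.08428482] [-2.15295131  2.19529394 -0.10748631]
wrist [[342.6806973104467, 0.0, 257.82084695682954], [0.0, 342.6806973104467, 189.3940053845826], [0.0, 0.0, 1.0]] [0.19184551 0.59942195 0.37298515] [2.41890227 1.54997689 0.23566241]
```

View pics/scene0.png

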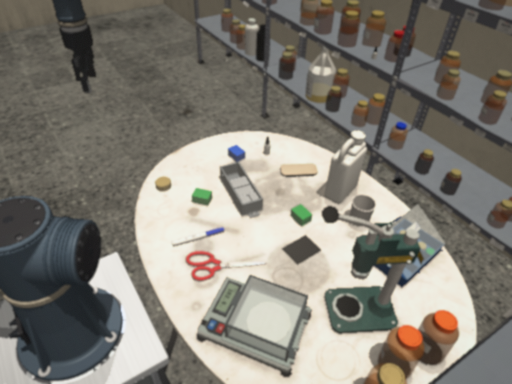

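View pics/top0.png

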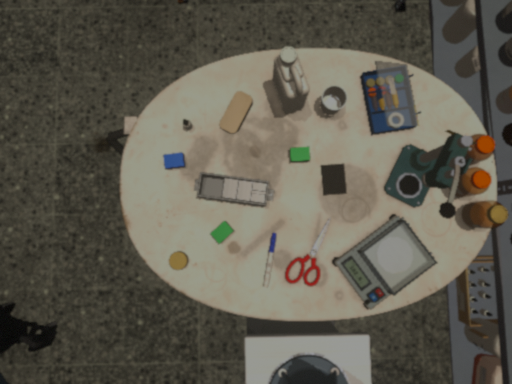

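View pics/wrist0.png

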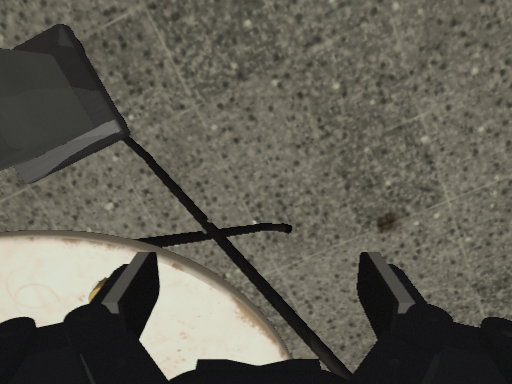

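```bash
cat > h.py <<'E'
import numpy as np, cv2
from scipy.spatial.transform import Rotation as R
from rig import robot, vision, job
def ray(c,u,v,z):
    d=R.from_rotvec(c["orientation"]).as_matrix()@np.linalg.inv(c["mtx"])@np.array([u,v,1.])
    p=np.array(c["xyz"]); return p+d*(z-p[2])/d[2]
def proj(c,P):
    q=R.from_rotvec(c["orientation"]).as_matrix().T@(np.array(P)-c["xyz"]); q=c["mtx"]@q; return q[:2]/q[2]
def crop(c,u,v,w,h,k,name):
    cv2.imwrite("pics/"+name+".png",cv2.resize(c["pixels"][v:v+h,u:u+w],None,fx=k,fy=k,interpolation=cv2.INTER_CUBIC))
E
python3 - <<'E'
from h import *
t=vision.read_camera("top"); crop(t,180,160,110,60,7,"t1")
s=vision.read_camera("scene"); crop(s,205,150,70,75,8,"s1")
for n,u,v,z in [("tray",234,190,.044),("mat",334,180,.005),("tl",200,187,.044),("tr",268,190,.044)]: print(n,ray(t,u,v,z))
# mat
g=cv2.cvtColor(t["pixels"],cv2.COLOR_BGR2GRAY)
m=np.zeros_like(g); m[158:202,312:354]=(g[158:202,312:354]<70)*255
cs=cv2.findContours(m,0,2)[0]; c=max(cs,key=cv2.contourArea); r=cv2.minAreaRect(c); b=cv2.boxPoints(r); print(r); 
P=[ray(t,*q,.005) for q in b]; print(np.round(P,4),np.mean(P,0)); print([np.linalg.norm(P[i]-P[i-1]) for i in range(4)])
E
```

```text
tray [0.5198249  0.17753026 0.044     ]
mat [ 0.54448244 -0.08376719  0.005     ]
tl [0.52911887 0.26352362 0.044     ]
tr [0.51815649 0.09145855 0.044     ]
((333.3306579589844, 179.133544921875), (29.027265548706055, 22.488157272338867), 85.42607879638672)
[[ 0.5835 -0.0507  0.005 ]
 [ 0.5872 -0.1102  0.005 ]
 [ 0.5103 -0.1133  0.005 ]
 [ 0.5068 -0.0542  0.005 ]] [ 0.54694104 -0.08208925  0.005     ]
[np.float64(0.07682898105743861), np.float64(0.05956758869916093), np.float64(0.07687884434079417), np.float64(0.05916850386484728)]
```

View pics/t1.png

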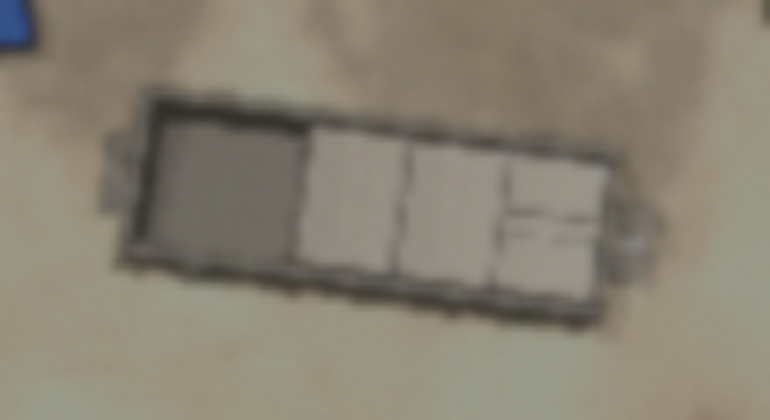

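View pics/s1.png

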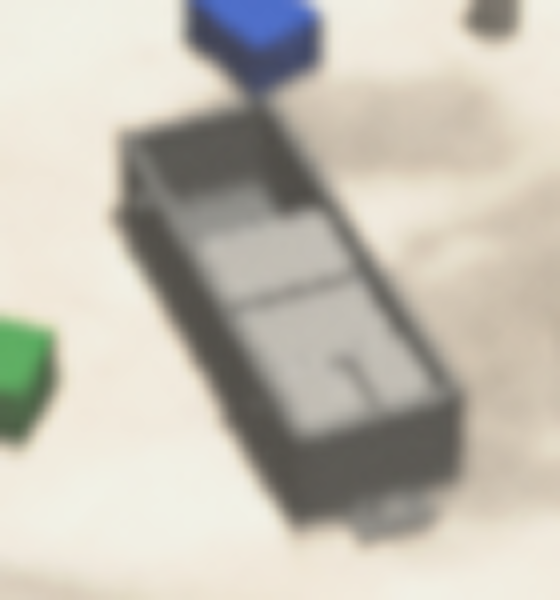

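```bash
python3 - <<'E'
from h import *
o=robot.observe(); M=R.from_rotvec(o["orientation"]).as_matrix(); print(np.round(M,3)); print("jaw axis deg",np.degrees(np.arctan2(M[1,2],M[0,2])))
print(np.linalg.norm(o["eef_pos"][:2]))
t=vision.read_camera("top")
# outer tray corners in crop t1 (7x, offset 180,160)
for n,(u,v) in dict(TL=(150,95),TR=(617,155),BR=(600,318),BL=(122,262)).items(): print(n,np.round(ray(t,180+u/7-.4,160+v/7-.4,.044),4))
for n,(u,v,z) in dict(cup=(333,100,.06),cap=(178,260,.019),green1=(222,232,.03),green2=(300,155,.03),blue=(174,161,.03),wiper=(236,113,.01),marker=(270,258,.01)).items(): print(n,np.round(ray(t,u,v,z),3))
E
```

```text
[[ 0.908 -0.001  0.418]
 [-0.418 -0.001  0.908]
 [-0.    -1.    -0.001]]
jaw axis deg 65.2612113516357
0.6246983884779697
TL [0.5644 0.2607 0.044 ]
TR [0.5392 0.0917 0.044 ]
BR [0.4802 0.099  0.044 ]
BL [0.5038 0.2712 0.044 ]
cup [ 0.744 -0.079  0.06 ]
cap [0.346 0.324 0.019]
green1 [0.415 0.21  0.03 ]
green2 [0.609 0.006 0.03 ]
blue [0.599 0.332 0.03 ]
wiper [0.728 0.172 0.01 ]
marker [0.345 0.089 0.01 ]
```

>>> {"fn": "move_arm", "kwargs": {
  "motion": [
    [-1, [22, -35, 0], -6],
    [-1, [44, -70, 0], -12],
    [-1, [66, -105, 0], -18],
    [-1, [88, -140, 0], -24],
    [-1, [110, -175, 0], -30],
    [-1, [132, -210, 0], -36],
    [-1, [154, -245, 0], -42],
    [-1, [176, -280, 0], -49],
    [-1, [198, -315, 0], -56],
    [-1, [220, -350, 0], -62],
    [-1, [240, -385, 0], -68],
    [-1, [250, -410, 0], -73]
  ]
}}

```text
time: 1.3
eef_pos: [0.5141, 0.1543, 0.2503]
orientation: [-1.137, 1.311, -1.314]
force: [0.3, 0.6, 0.4]
gripper_width: 0.0002
```

```bash
python3 - <<'E'
from h import *
o=robot.observe(); M=R.from_rotvec(o["orientation"]).as_matrix(); print(o, np.degrees(np.arctan2(M[1,2],M[0,2])))
E
```

```text
{'time': 1.3, 'joint_pos': array([ 8.36828080e-02,  4.08435933e-01,  1.65530062e+00, -7.34725767e-04,
        1.07585802e+00,  2.26161614e-01]), 'dq': array([-0.56818193,  0.01615429, -0.02619208,  0.02735692,  0.03392896,
        0.45287125]), 'joint_efforts': array([  1.71856932, -37.24429607, -15.6667918 ,  -0.10013766,
         0.07696413,  -0.32775736]), 'eef_pos': array([0.51406484, 0.1543287 , 0.25025819]), 'orientation': array([-1.13730894,  1.3113951 , -1.31434997]), 'force': array([0.26693915, 0.61777579, 0.36520041]), 'torque': array([-0.00781949,  0.00694946, -0.04016576]), 'gripper_width': 0.00016166851299870334} -8.143465307370208
```

>>> {"fn": "move_arm", "kwargs": {
  "motion": [
    [-1, [-5, -30, 0], 0],
    [-1, [-5, -55, 0], 0],
    [-1, [-5, -60, 0], 0],
    [-1, [-5, -60, 0], 0],
    [-1, [-5, -60, 0], 0]
  ]
}}

```text
time: 1.72
eef_pos: [0.5091, 0.0947, 0.2504]
orientation: [-1.136, 1.312, -1.314]
force: [-0.0, 0.9, 0.3]
gripper_width: -0.0001
```

```bash
python3 - <<'E'
from h import *
o=robot.observe(); M=R.from_rotvec(o["orientation"]).as_matrix(); print(o["eef_pos"], np.degrees(np.arctan2(M[1,2],M[0,2])))
c=vision.read_camera("wrist"); print(c["xyz"], R.from_rotvec(c["orientation"]).as_matrix()[:,2]); cv2.imwrite("pics/w1.png",c["pixels"])
import pickle; pickle.dump(c,open("w1.pkl","wb"))
E
```

```text
[0.50909931 0.09469274 0.25035466] -8.194622403471095
[0.52063034 0.17092388 0.37392296] [-0.04176536 -0.29949912 -0.953182  ]
```

View pics/w1.png

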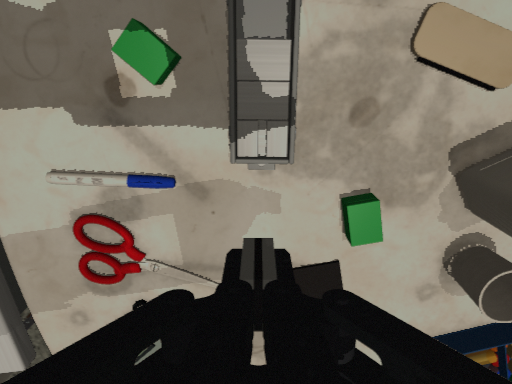

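```bash
python3 - <<'E'
from h import *
import pickle; c=pickle.load(open("w1.pkl","rb")); crop(c,215,0,100,180,4,"w1c")
E
```

```text
(no output)
```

View pics/w1c.png

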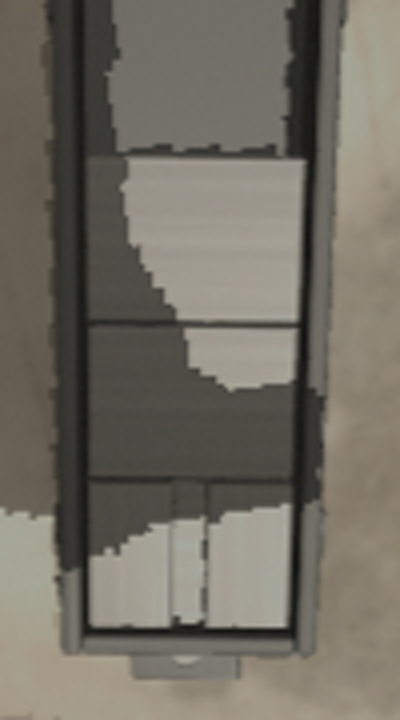

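```bash
python3 - <<'E'
from h import *
import pickle; c=pickle.load(open("w1.pkl","rb"))
f=lambda u,v,z: np.round(ray(c,215+(u+.5)/4-.5,(v+.5)/4-.5,z)*1000,1)
print("rim outer",f(62,653,.044),f(313,653,.044)); 
print("rim upper L/R outer",f(47,20,.044),f(346,20,.044))
for z in (.034,.037,.040):
  print(z,"b",f(87,157,z),f(306,157,z),f(87,322,z),f(302,322,z)); print("  a",f(88,325,z),f(299,325,z),f(90,478,z),f(294,478,z)); print("  s",f(89,482,z),f(292,482,z),f(90,628,z),f(291,628,z),"slot",f(189,550,z))
E
```

```text
rim outer [483.1  98.3  44. ] [544.3  89.5  44. ]
rim upper L/R outer [503.1 236.6  44. ] [566.9 227.5  44. ]
0.034 b [506.9 209.7  34. ] [556.4 202.6  34. ] [501.1 174.2  34. ] [551.4 167.   34. ]
  a [501.2 173.5  34. ] [550.6 166.4  34. ] [496.  138.3  34. ] [545.3 131.2  34. ]
  s [495.6 137.4  34. ] [544.7 130.3  34. ] [490.  101.5  34. ] [540.2  94.2  34. ] slot [517.5 117.4  34. ]
0.037 b [507.  209.3  37. ] [556.  202.3  37. ] [501.3 174.2  37. ] [551.1 167.   37. ]
  a [501.4 173.5  37. ] [550.3 166.5  37. ] [496.2 138.6  37. ] [545.1 131.6  37. ]
  s [495.8 137.7  37. ] [544.5 130.7  37. ] [490.3 102.1  37. ] [540.1  94.9  37. ] slot [517.5 117.9  37. ]
0.04 b [507.1 209.   40. ] [555.7 202.   40. ] [501.4 174.2  40. ] [550.8 167.1  40. ]
  a [501.6 173.5  40. ] [550.1 166.5  40. ] [496.4 138.9  40. ] [544.9 131.9  40. ]
  s [496. 138.  40.] [544.3 131.   40. ] [490.5 102.7  40. ] [539.9  95.6  40. ] slot [517.5 118.4  40. ]
```

>>> {"fn": "move_arm", "kwargs": {
  "motion": [
    [-1, [7, 30, -20], 0],
    [-1, [14, 58, -50], 0],
    [-1, [14, 58, -90], 0],
    [-1, [14, 58, -130], 0],
    [-1, [14, 58, -160], 0],
    [-1, [14, 58, -180], 0],
    [-1, [14, 58, -185], 0],
    [-1, [14, 58, -185], 0],
    [-1, [14, 58, -185], 0]
  ]
}}

```text
time: 2.52
eef_pos: [0.5235, 0.1543, 0.0659]
orientation: [-1.137, 1.31, -1.313]
force: [0.3, -0.5, -0.5]
gripper_width: 0.0001
```

```bash
python3 - <<'E'
from h import *
c=vision.read_camera("wrist"); cv2.imwrite("pics/w2.png",c["pixels"]); print(robot.observe()["eef_pos"],robot.observe()["force"])
E
```

```text
[0.52408141 0.15403175 0.06662479] [-0.41675366  0.01860705 -0.48200937]
```

View pics/w2.png

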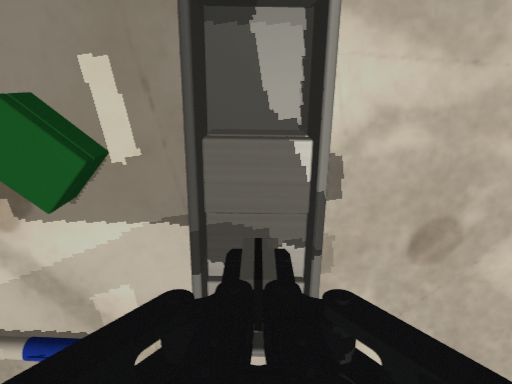

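>>> {"fn": "move_arm", "kwargs": {
  "motion": [
    [-1, [-1, -2, -3], 0],
    [-1, [-1, -2, -5], 0],
    [-1, [-1, -2, -5], 0]
  ]
}}

```text
time: 2.82
eef_pos: [0.5235, 0.152, 0.0625]
orientation: [-1.133, 1.308, -1.314]
force: [0.9, -0.1, 0.2]
gripper_width: -0.0
```

>>> {"fn": "move_arm", "kwargs": {
  "motion": [
    [-1, [0, 0, -1], 0],
    [-1, [0, 0, -1], 0]
  ]
}}

```text
time: 2.98
eef_pos: [0.5238, 0.1519, 0.0619]
orientation: [-1.132, 1.307, -1.315]
force: [0.1, 0.7, -0.5]
gripper_width: -0.0001
```

>>> {"fn": "move_arm", "kwargs": {
  "motion": [
    [-1, [0, 0, -1], 0],
    [-1, [0, 0, -1], 0]
  ]
}}

```text
time: 3.15
eef_pos: [0.5239, 0.1518, 0.061]
orientation: [-1.132, 1.307, -1.315]
force: [0.7, 0.1, 0.7]
gripper_width: 0.0
```

>>> {"fn": "move_arm", "kwargs": {
  "motion": [
    [-1, [0, 0, -1], 0],
    [-1, [0, 0, -1], 0]
  ]
}}

```text
time: 3.32
eef_pos: [0.5238, 0.1517, 0.0598]
orientation: [-1.132, 1.308, -1.315]
force: [-0.7, -0.7, 0.1]
gripper_width: 0.0003
```

>>> {"fn": "move_arm", "kwargs": {
  "motion": [
    [-1, [0, 0, -1], 0],
    [-1, [0, 0, -1], 0]
  ]
}}

```text
time: 3.48
eef_pos: [0.5236, 0.1517, 0.0586]
orientation: [-1.133, 1.308, -1.315]
force: [-1.0, 0.4, -0.3]
gripper_width: -0.0003
```

>>> {"fn": "move_arm", "kwargs": {
  "motion": [
    [-1, [0, 0, -1], 0],
    [-1, [0, 0, -1], 0]
  ]
}}

```text
time: 3.65
eef_pos: [0.5235, 0.1517, 0.0573]
orientation: [-1.133, 1.308, -1.315]
force: [-0.2, -0.9, 0.2]
gripper_width: -0.0001
```

>>> {"fn": "move_arm", "kwargs": {
  "motion": [
    [-1, [0, 0, -1], 0],
    [-1, [0, 0, -1], 0]
  ]
}}

```text
time: 3.82
eef_pos: [0.5234, 0.1517, 0.0561]
orientation: [-1.134, 1.308, -1.315]
force: [0.4, 0.1, 0.0]
gripper_width: 0.0002
```

>>> {"fn": "move_arm", "kwargs": {
  "motion": [
    [-1, [0, 0, -1], 0],
    [-1, [0, 0, -1], 0]
  ]
}}

```text
time: 3.98
eef_pos: [0.5233, 0.1517, 0.055]
orientation: [-1.134, 1.309, -1.315]
force: [-0.9, 0.5, 0.5]
gripper_width: 0.0
```

>>> {"fn": "move_arm", "kwargs": {
  "motion": [
    [-1, [0, 0, -0.5], 0],
    [-1, [0, 0, -0.5], 0]
  ]
}}

```text
time: 4.15
eef_pos: [0.5232, 0.1517, 0.0544]
orientation: [-1.134, 1.309, -1.315]
force: [-0.1, -0.4, -0.3]
gripper_width: 0.0002
```

>>> {"fn": "move_arm", "kwargs": {
  "motion": [
    [-1, [0, 0, -1], 0],
    [-1, [0, 0, -1], 0]
  ]
}}

```text
time: 4.32
eef_pos: [0.5231, 0.1517, 0.0532]
orientation: [-1.134, 1.309, -1.314]
force: [-0.5, 0.3, 0.1]
gripper_width: -0.0
```

>>> {"fn": "move_arm", "kwargs": {
  "motion": [
    [-1, [0, 0, -0.5], 0],
    [-1, [0, 0, -0.5], 0]
  ]
}}

```text
time: 4.48
eef_pos: [0.5232, 0.1517, 0.053]
orientation: [-1.134, 1.309, -1.315]
force: [-0.0, -0.5, 1.9]
gripper_width: -0.0003
```

>>> {"fn": "move_arm", "kwargs": {
  "motion": [
    [-1, [0, 0, -0.6], 0],
    [-1, [0, 0, -0.6], 0]
  ]
}}

```text
time: 4.65
eef_pos: [0.5232, 0.1517, 0.053]
orientation: [-1.134, 1.309, -1.315]
force: [-0.9, 0.2, 5.0]
gripper_width: 0.0
```

>>> {"fn": "move_arm", "kwargs": {
  "motion": [
    [-1, [0, 0, -1.4], 0],
    [-1, [0, 0, -1.4], 0]
  ]
}}

```text
time: 4.82
eef_pos: [0.5232, 0.1517, 0.053]
orientation: [-1.134, 1.308, -1.315]
force: [-1.0, -1.0, 12.1]
gripper_width: 0.0004
```

>>> {"fn": "move_arm", "kwargs": {
  "motion": [
    [-1, [0, 0, -1.7], 0],
    [-1, [0.3, 2, -1.7], 0],
    [-1, [0.6, 4, -1.7], 0],
    [-1, [0.9, 6, -1.7], 0],
    [-1, [1.2, 8, -1.7], 0],
    [-1, [1.4, 10, -1.7], 0]
  ]
}}

```text
time: 5.32
eef_pos: [0.5261, 0.1612, 0.053]
orientation: [-1.132, 1.304, -1.316]
force: [-0.1, -3.5, 12.0]
gripper_width: 0.0
```

```bash
python3 - <<'E'
from h import *
c=vision.read_camera("wrist"); cv2.imwrite("pics/w3.png",c["pixels"]); print(robot.observe()["eef_pos"],robot.observe()["force"])
c=vision.read_camera("top");crop(c,180,160,110,60,7,"t3")
E
```

```text
[0.52610471 0.16156821 0.05297821] [-0.63841433 -1.65356585 12.11325202]
```

View pics/w3.png

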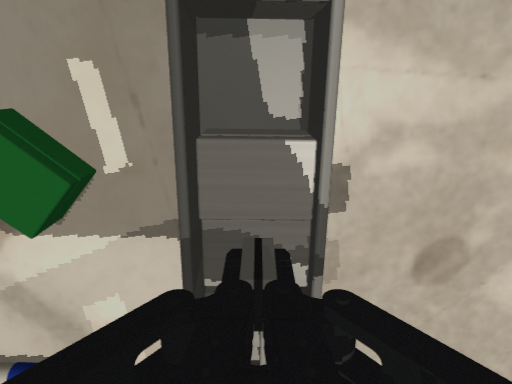

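>>> {"fn": "move_arm", "kwargs": {
  "motion": [
    [-1, [-0.4, 2, -1.7], 0],
    [-1, [-0.2, 4.5, -1.7], 0],
    [-1, [0.2, 7, -1.7], 0],
    [-1, [0.5, 9.5, -1.7], 0],
    [-1, [0.9, 12, -1.7], 0],
    [-1, [1.2, 14.5, -1.7], 0],
    [-1, [1.6, 17, -1.7], 0],
    [-1, [1.9, 19.5, -1.7], 0],
    [-1, [2.3, 22, -1.7], 0],
    [-1, [2.4, 23, -1.7], 0]
  ]
}}

```text
time: 6.25
eef_pos: [0.5296, 0.1842, 0.053]
orientation: [-1.13, 1.302, -1.317]
force: [-0.7, -2.5, 11.3]
gripper_width: 0.0
```

>>> {"fn": "move_arm", "kwargs": {
  "motion": [
    [-1, [-0.2, 2, -1.7], 0],
    [-1, [0, 4.5, -1.7], 0],
    [-1, [0.2, 7, -1.7], 0],
    [-1, [0.5, 9.5, -1.7], 0],
    [-1, [0.8, 12, -1.7], 0],
    [-1, [1.1, 14, -1.7], 0],
    [-1, [1.4, 16, -1.7], 0],
    [-1, [1.7, 18, -1.7], 0],
    [-1, [2, 20, -1.7], 0]
  ]
}}

```text
time: 7.0
eef_pos: [0.5325, 0.2038, 0.053]
orientation: [-1.129, 1.299, -1.318]
force: [0.1, -3.5, 12.1]
gripper_width: -0.0001
```

```bash
python3 - <<'E'
from h import *
c=vision.read_camera("wrist"); cv2.imwrite("pics/w4.png",c["pixels"]); print(robot.observe()["eef_pos"],robot.observe()["force"])
c=vision.read_camera("scene");crop(c,205,150,70,75,8,"s4")
E
```

```text
[0.53258805 0.20415364 0.05297795] [-1.85492495 -1.85212767 12.09364097]
```

View pics/w4.png

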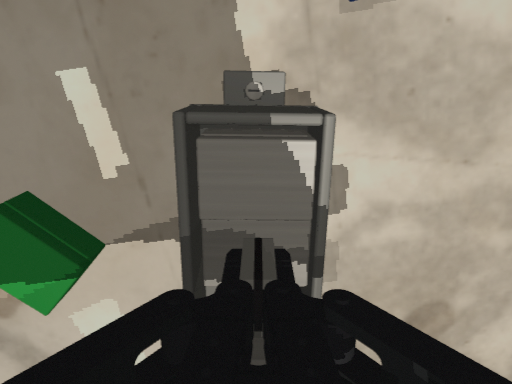

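View pics/s4.png

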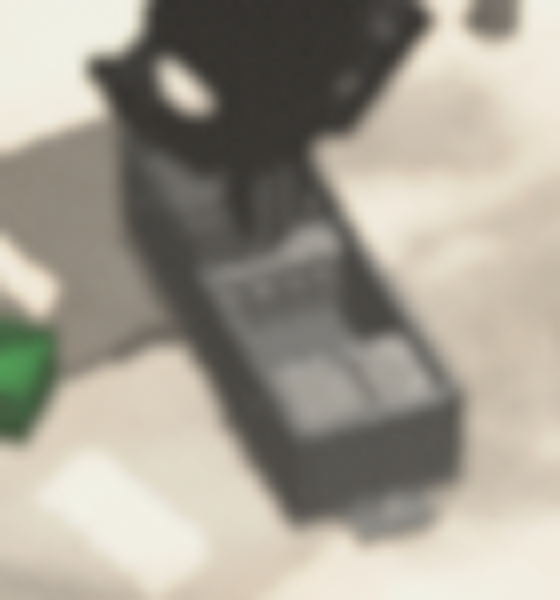

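>>> {"fn": "move_arm", "kwargs": {
  "motion": [
    [-1, [-0.2, 1.5, -1.7], 0],
    [-1, [0, 3, -1.7], 0],
    [-1, [0, 3, -1], 0],
    [-1, [0, 3, 2], 0],
    [-1, [0, 3, 12], 0],
    [-1, [0, 3, 30], 0],
    [-1, [0, 3, 30], 0]
  ]
}}

```text
time: 7.68
eef_pos: [0.5344, 0.2076, 0.0856]
orientation: [-1.124, 1.296, -1.319]
force: [0.1, 0.3, -0.5]
gripper_width: -0.0
```

>>> {"fn": "move_arm", "kwargs": {
  "motion": [
    [-1, [-6, -30, 0], 0],
    [-1, [-12, -62, 0], 0],
    [-1, [-17, -91, 0], 0],
    [-1, [-17, -91, -12], 0],
    [-1, [-17, -91, -21], 0],
    [-1, [-17, -91, -21], 0],
    [-1, [-17, -91, -21], 0]
  ]
}}

```text
time: 8.27
eef_pos: [0.517, 0.1171, 0.0639]
orientation: [-1.125, 1.297, -1.318]
force: [-1.4, 0.1, 0.7]
gripper_width: 0.0003
```

```bash
python3 - <<'E'
from h import *
c=vision.read_camera("wrist"); cv2.imwrite("pics/w5.png",c["pixels"]); o=robot.observe();print(o["eef_pos"],o["force"])
M=R.from_rotvec(o["orientation"]).as_matrix(); print(np.round(M,3),np.degrees(np.arctan2(M[1,2],M[0,2])))
E
```

```text
[0.51735061 0.11730304 0.06427537] [0.50396    0.25997499 0.62705936]
[[-0.137  0.02   0.99 ]
 [-0.99   0.    -0.138]
 [-0.003 -1.     0.02 ]] -7.905542375986459
```

View pics/w5.png

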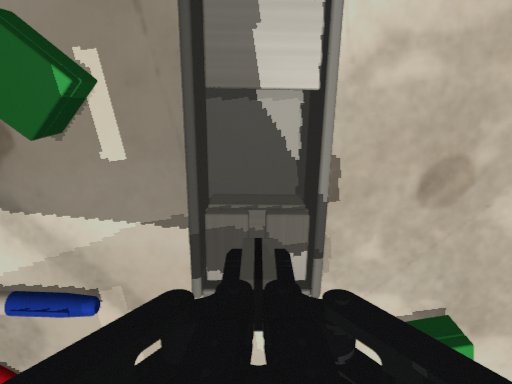

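>>> {"fn": "move_arm", "kwargs": {
  "motion": [
    [-1, [0, -1, -1.5], 0],
    [-1, [0, -1, -1.5], 0]
  ]
}}

```text
time: 8.48
eef_pos: [0.5175, 0.117, 0.0628]
orientation: [-1.125, 1.294, -1.317]
force: [-1.4, -0.3, -0.5]
gripper_width: 0.0002
```

>>> {"fn": "move_arm", "kwargs": {
  "motion": [
    [-1, [0, 0, -1], 0],
    [-1, [0, 0, -1], 0]
  ]
}}

```text
time: 8.65
eef_pos: [0.5176, 0.1175, 0.0619]
orientation: [-1.125, 1.294, -1.317]
force: [0.7, -0.1, -0.8]
gripper_width: -0.0003
```

>>> {"fn": "move_arm", "kwargs": {
  "motion": [
    [-1, [0, 0, -1], 0],
    [-1, [0, 0, -1], 0]
  ]
}}

```text
time: 8.82
eef_pos: [0.5176, 0.1177, 0.0609]
orientation: [-1.125, 1.293, -1.317]
force: [0.4, -1.4, -0.5]
gripper_width: 0.0001
```

>>> {"fn": "move_arm", "kwargs": {
  "motion": [
    [-1, [0, 0, -1], 0],
    [-1, [0, 0, -1], 0]
  ]
}}

```text
time: 8.98
eef_pos: [0.5176, 0.1177, 0.0598]
orientation: [-1.125, 1.293, -1.316]
force: [-0.2, 0.1, -1.0]
gripper_width: 0.0
```

>>> {"fn": "move_arm", "kwargs": {
  "motion": [
    [-1, [0, 0, -1], 0],
    [-1, [0, 0, -1], 0]
  ]
}}

```text
time: 9.15
eef_pos: [0.5175, 0.1176, 0.0586]
orientation: [-1.125, 1.294, -1.316]
force: [-0.4, 0.4, 0.7]
gripper_width: 0.0001
```

>>> {"fn": "move_arm", "kwargs": {
  "motion": [
    [-1, [0, 0, -1], 0],
    [-1, [0, 0, -1], 0]
  ]
}}

```text
time: 9.32
eef_pos: [0.5173, 0.1176, 0.0574]
orientation: [-1.126, 1.294, -1.316]
force: [0.3, -0.2, -0.4]
gripper_width: 0.0003
```

>>> {"fn": "move_arm", "kwargs": {
  "motion": [
    [-1, [0, 0, -1], 0],
    [-1, [0, 0, -1], 0]
  ]
}}

```text
time: 9.48
eef_pos: [0.5175, 0.1176, 0.0566]
orientation: [-1.125, 1.294, -1.316]
force: [-0.4, 0.2, 1.2]
gripper_width: 0.0001
```

>>> {"fn": "move_arm", "kwargs": {
  "motion": [
    [-1, [0, 0, -0.8], 0],
    [-1, [0, 0, -0.8], 0]
  ]
}}

```text
time: 9.65
eef_pos: [0.5175, 0.1176, 0.0565]
orientation: [-1.125, 1.294, -1.317]
force: [-0.9, 0.6, 7.0]
gripper_width: -0.0
```

>>> {"fn": "move_arm", "kwargs": {
  "motion": [
    [-1, [0, 0, -1.7], 0],
    [-1, [0, 2, -1.7], 0],
    [-1, [0.2, 4.5, -1.7], 0],
    [-1, [0.5, 7, -1.7], 0],
    [-1, [0.8, 9.5, -1.7], 0],
    [-1, [1.1, 12, -1.7], 0],
    [-1, [1.4, 14.5, -1.7], 0],
    [-1, [1.6, 16, -1.7], 0]
  ]
}}

```text
time: 10.32
eef_pos: [0.5208, 0.1333, 0.0564]
orientation: [-1.123, 1.29, -1.318]
force: [-0.4, -3.0, 11.4]
gripper_width: -0.0004
```

>>> {"fn": "move_arm", "kwargs": {
  "motion": [
    [-1, [-0.4, 2, -1.7], 0],
    [-1, [-0.1, 4.5, -1.7], 0],
    [-1, [0.2, 7, -1.7], 0],
    [-1, [0.5, 9, -1.7], 0],
    [-1, [0.8, 11, -1.7], 0],
    [-1, [0.8, 11, -1.7], 0]
  ]
}}

```text
time: 10.82
eef_pos: [0.5228, 0.1442, 0.0564]
orientation: [-1.121, 1.287, -1.319]
force: [-0.8, -1.7, 12.5]
gripper_width: 0.0001
```

```bash
python3 - <<'E'
from h import *
c=vision.read_camera("wrist"); cv2.imwrite("pics/w6.png",c["pixels"]); o=robot.observe();print(o["eef_pos"],o["force"])
c=vision.read_camera("scene");crop(c,205,150,70,75,8,"s6")
E
```

```text
[0.52284637 0.14416087 0.05642973] [-0.8944046  -1.17668984 11.96522681]
```

View pics/w6.png

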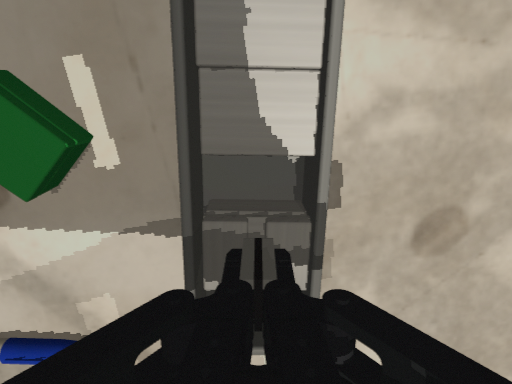

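View pics/s6.png

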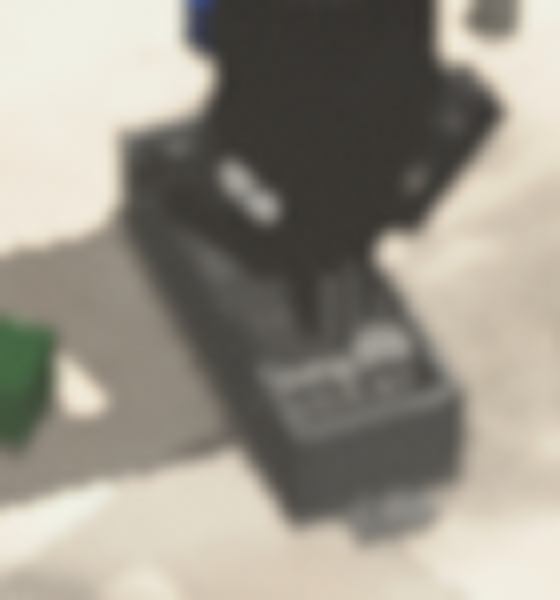

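>>> {"fn": "move_arm", "kwargs": {
  "motion": [
    [-1, [0, 0, 2], 0],
    [-1, [0, 0, 15], 0],
    [-1, [0, 0, 50], 0],
    [-1, [-5, -20, 90], 0],
    [-1, [-10, -40, 130], 0],
    [-1, [-12, -48, 165], 0],
    [-1, [-12, -48, 180], 0],
    [-1, [-12, -48, 180], 0],
    [-1, [-12, -48, 180], 0]
  ]
}}

```text
time: 11.67
eef_pos: [0.5111, 0.096, 0.2373]
orientation: [-1.118, 1.285, -1.321]
force: [-0.6, 0.4, -0.3]
gripper_width: -0.0002
```

```bash
python3 - <<'E'
from h import *
c=vision.read_camera("wrist"); o=robot.observe();print(o["eef_pos"],o["force"])
crop(c,205,0,110,185,4,"w7c")
import pickle; pickle.dump(c,open("w7.pkl","wb"))
E
```

```text
[0.51017089 0.09619809 0.23592396] [-0.70423015  1.03069332 -0.01398337]
```

View pics/w7c.png

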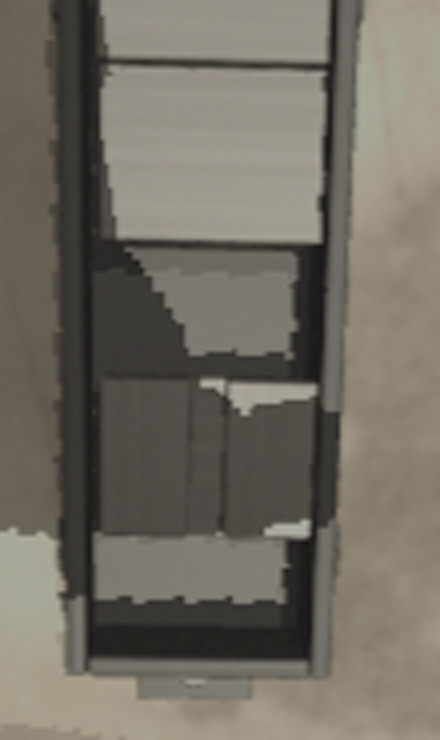

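```bash
python3 - <<'E'
from h import *
import pickle; c=pickle.load(open("w7.pkl","rb"))
f=lambda u,v,z: np.round(ray(c,205+(u+.5)/4-.5,(v+.5)/4-.5,z)*1000,1)
P=np.array([f(102,379,.0375),f(317,382,.0375),f(309,537,.0375),f(97,535,.0375)]);print(P,P.mean(0))
A=np.array([f(100,241,.034),f(323,242,.034)]);print(A)
W=np.array([f(66,673,.044),f(329,673,.044)]);print("wall outer",W)
n=np.array([.1426,.9898,0])
print("along: wallinner",(W@n).mean()+5,"s",P[2:]@n,P[:2]@n,"a",A@n)
# yaw check
for i,j in((3,0),(2,1)): d=P[j]-P[i]; print(np.degrees(np.arctan2(-d[0],d[1])))
for i,j in((0,1),(3,2)): d=P[j]-P[i]; print(np.degrees(np.arctan2(d[1],d[0])))
o=robot.observe();M=R.from_rotvec(o["orientation"]).as_matrix(); print(np.round(M,3),np.degrees(np.arctan2(M[1,2],M[0,2])))
E
```

```text
[[501.6 163.8  37.5]
 [550.  156.5  37.5]
 [544.2 121.7  37.5]
 [494.9 129.1  37.5]] [522.675 142.775  37.5  ]
[[505.7 193.1  34. ]
 [555.1 186.3  34. ]]
wall outer [[482.9  98.8  44. ]
 [544.8  89.9  44. ]]
along: wallinner 171.66264 s [198.06158 198.35592] [233.6574 233.3337] a [263.2432 263.557 ]
-10.928390192605884
-9.462322208025546
-8.577069896877568
-8.536448587464992
[[-0.134  0.027  0.991]
 [-0.991 -0.    -0.134]
 [-0.004 -1.     0.027]] -7.720571468010703
```

>>> {"fn": "move_arm", "kwargs": {
  "motion": [
    [0.13, [3, 10, 0], 7],
    [0.13, [6, 20, 0], 14],
    [0.13, [9, 30, 0], 21],
    [0.13, [12, 40, 0], 28],
    [0.13, [12.5, 46.5, 0], 35],
    [0.13, [12.5, 46.5, 0], 42],
    [0.13, [12.5, 46.5, 0], 49],
    [0.13, [12.5, 46.5, 0], 56],
    [0.13, [12.5, 46.5, 0], 63],
    [0.13, [12.5, 46.5, -20], 70],
    [0.13, [12.5, 46.5, -50], 77],
    [0.13, [12.5, 46.5, -80], 84]
  ]
}}

```text
time: 12.72
eef_pos: [0.5219, 0.1431, 0.1536]
orientation: [-1.536, 0.183, -0.18]
force: [-0.2, -0.5, 0.4]
gripper_width: 0.0482
```

>>> {"fn": "move_arm", "kwargs": {
  "motion": [
    [0.13, [0, 0, -20], 4],
    [0.13, [0, 0, -30], 6],
    [0.13, [0, 0, -30], 6],
    [0.13, [0, 0, -30], 6]
  ]
}}

```text
time: 13.05
eef_pos: [0.5203, 0.1433, 0.1214]
orientation: [-1.542, 0.107, -0.094]
force: [-0.5, -0.0, -0.3]
gripper_width: 0.0482
```

```bash
python3 - <<'E'
from h import *
c=vision.read_camera("wrist"); cv2.imwrite("pics/w8.png",c["pixels"]); o=robot.observe();print(o["eef_pos"],o["force"],o["gripper_width"])
M=R.from_rotvec(o["orientation"]).as_matrix(); print(np.round(M,3),np.degrees(np.arctan2(M[1,2],M[0,2])))
E
```

```text
[0.5213078  0.14329774 0.12255186] [-0.27608733  0.24126136 -0.04443816] 0.04782482489157263
[[ 0.992 -0.004  0.128]
 [-0.128  0.027  0.991]
 [-0.007 -1.     0.026]] 82.63345723229594
```

View pics/w8.png

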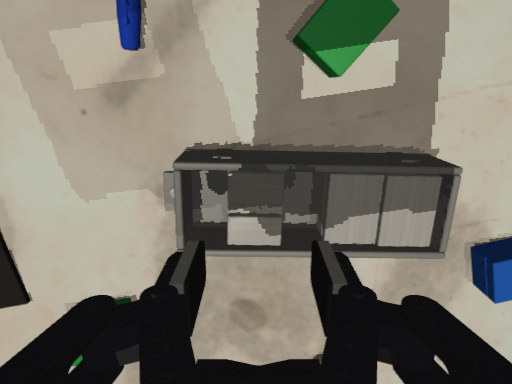

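>>> {"fn": "move_arm", "kwargs": {
  "motion": [
    [0.13, [1.4, -0.6, -25], -1],
    [0.13, [1.4, -0.6, -50], -1],
    [0.13, [1.4, -0.6, -50], -1],
    [0.13, [1.4, -0.6, -50], -1]
  ]
}}

```text
time: 13.43
eef_pos: [0.5222, 0.1428, 0.0724]
orientation: [-1.541, 0.12, -0.109]
force: [-0.3, 0.4, 0.3]
gripper_width: 0.0485
```

```bash
python3 - <<'E'
from h import *
c=vision.read_camera("wrist"); cv2.imwrite("pics/w9.png",c["pixels"]); o=robot.observe();print(o["eef_pos"],o["force"],o["gripper_width"])
M=R.from_rotvec(o["orientation"]).as_matrix(); print(np.degrees(np.arctan2(M[1,2],M[0,2])))
E
```

```text
[0.52308639 0.14282049 0.07334562] [-0.12115528  0.50116704 -0.28900677] 0.048263050014140975
81.61932669163726
```

View pics/w9.png

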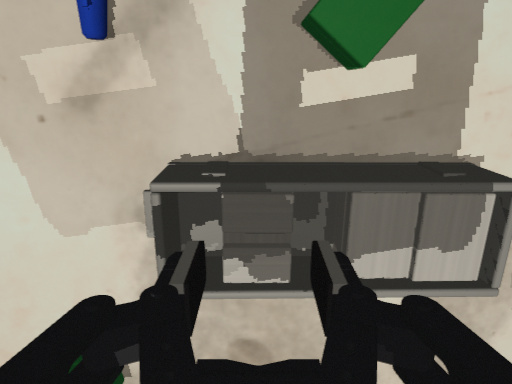

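>>> {"fn": "move_arm", "kwargs": {
  "motion": [
    [0.13, [-0.2, 0, -8], 0],
    [0.13, [-0.2, 0, -16], 0],
    [0.13, [-0.2, 0, -24], 0],
    [0.13, [-0.2, 0, -28], 0],
    [0.13, [-0.2, 0, -28], 0]
  ]
}}

```text
time: 13.9
eef_pos: [0.5222, 0.1428, 0.0444]
orientation: [-1.541, 0.12, -0.109]
force: [-0.9, 0.5, 0.5]
gripper_width: 0.048
```

>>> {"fn": "move_arm", "kwargs": {
  "motion": [
    [0.13, [0, 0, -5], 0],
    [0.13, [0, 0, -10], 0],
    [0.13, [0, 0, -14], 0],
    [0.13, [0, 0, -15.5], 0],
    [0.13, [0, 0, -15.5], 0]
  ]
}}

```text
time: 14.32
eef_pos: [0.5219, 0.1427, 0.0284]
orientation: [-1.541, 0.12, -0.108]
force: [0.2, -0.1, 0.0]
gripper_width: 0.048
```

```bash
python3 - <<'E'
from h import *
c=vision.read_camera("wrist"); cv2.imwrite("pics/w10.png",c["pixels"]); o=robot.observe();print(o["eef_pos"],o["force"],o["gripper_width"])
E
```

```text
[0.52208649 0.14275655 0.02861802] [-0.28927719 -0.33823761 -0.50541724] 0.048273162832636926
```

View pics/w10.png

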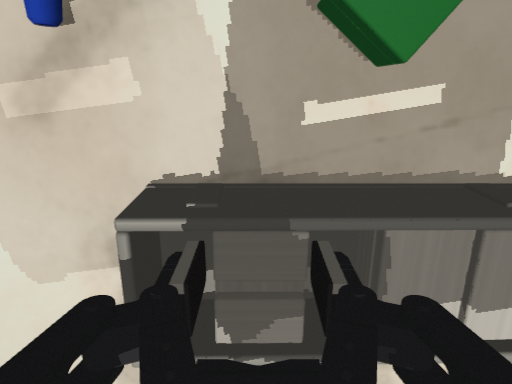

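>>> {"fn": "move_arm", "kwargs": {
  "motion": [
    [-0.1, [0, 0, 0], 0],
    [-0.3, [0, 0, 0], 0],
    [-1, [0, 0, 0], 0],
    [-1, [0, 0, 0], 0],
    [-1, [0, 0, 0], 0],
    [-1, [0, 0, 0], 0]
  ]
}}

```text
time: 14.87
eef_pos: [0.5223, 0.1427, 0.0289]
orientation: [-1.541, 0.12, -0.109]
force: [0.4, -0.3, 3.6]
gripper_width: 0.035
```

>>> {"fn": "move_arm", "kwargs": {
  "motion": [
    [-1, [0, 0, 2], 0],
    [-1, [0, 0, 6], 0],
    [-1, [0, 0, 12], 0],
    [-1, [0, 0, 20], 0],
    [-1, [0, 0, 30], 0],
    [-1, [0, 0, 40], 0],
    [-1, [0, 0, 40], 0]
  ]
}}

```text
time: 15.45
eef_pos: [0.5237, 0.1429, 0.0714]
orientation: [-1.54, 0.116, -0.112]
force: [0.5, -0.1, -2.7]
gripper_width: 0.035
```

```bash
python3 - <<'E'
from h import *
c=vision.read_camera("wrist"); cv2.imwrite("pics/w11.png",c["pixels"]); o=robot.observe();print(o["eef_pos"],o["force"],o["gripper_width"])
c=vision.read_camera("scene"); crop(c,180,130,150,150,4,"s11")
M=R.from_rotvec(o["orientation"]).as_matrix(); print(np.round(M,3),np.degrees(np.arctan2(M[1,2],M[0,2])))
E
```

```text
[0.5233337  0.14283274 0.07058999] [-0.95235686  0.66127721 -3.40322696] 0.03514062063952236
[[ 0.989 -0.001  0.146]
 [-0.146  0.027  0.989]
 [-0.005 -1.     0.027]] 81.62443665652316
```

View pics/w11.png

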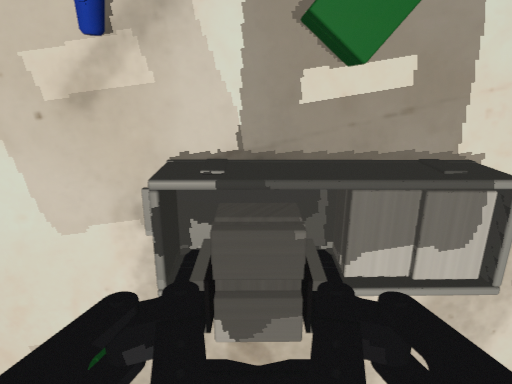

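View pics/s11.png

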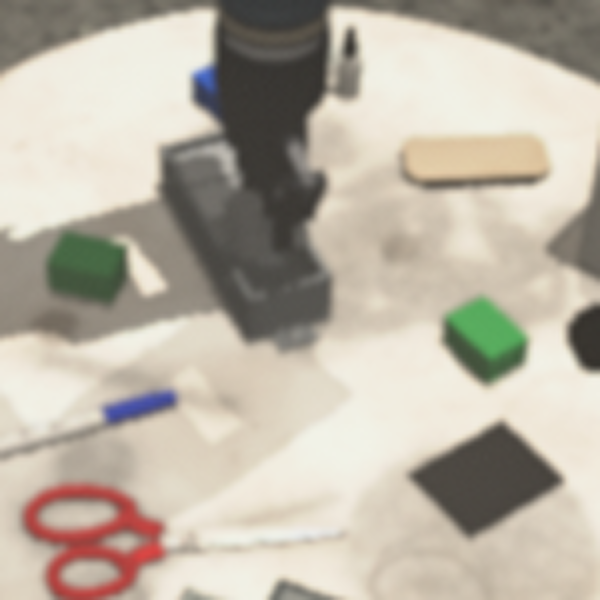

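>>> {"fn": "move_arm", "kwargs": {
  "motion": [
    [-1, [0, 0, 20], 0],
    [-1, [0, 0, 45], 0],
    [-1, [0, -5, 70], 0],
    [-1, [8, -25, 90], 0],
    [-1, [18, -50, 100], 0],
    [-1, [30, -80, 100], 0],
    [-1, [42, -110, 100], 0],
    [-1, [52, -135, 100], 0],
    [-1, [57, -148, 100], 0],
    [-1, [57, -148, 100], 0],
    [-1, [57, -148, 100], 0],
    [-1, [57, -148, 100], 0]
  ]
}}

```text
time: 16.55
eef_pos: [0.5784, -0.004, 0.1692]
orientation: [-1.54, 0.12, -0.108]
force: [0.2, 0.1, -4.0]
gripper_width: 0.0346
```

```bash
python3 - <<'E'
from h import *
c=vision.read_camera("wrist"); cv2.imwrite("pics/w12.png",c["pixels"]); o=robot.observe();print(o["eef_pos"],o["force"],o["gripper_width"])
M=R.from_rotvec(o["orientation"]).as_matrix(); print(np.degrees(np.arctan2(M[1,2],M[0,2])))
import pickle; pickle.dump(c,open("w12.pkl","wb"))
t=vision.read_camera("top");crop(t,180,160,110,60,7,"t12")
E
```

```text
[ 0.57848836 -0.0037226   0.16937441] [-0.6762478   0.68036424 -3.12289436] 0.03474502692584541
81.68166422303334
```

View pics/w12.png

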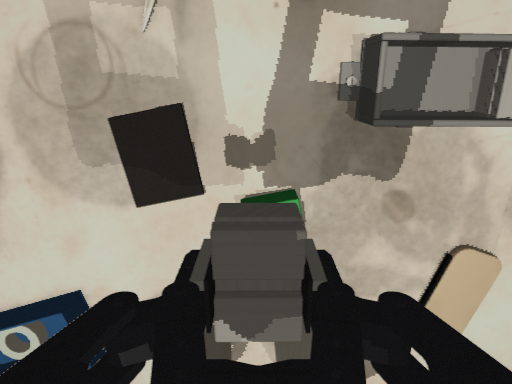

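View pics/t12.png

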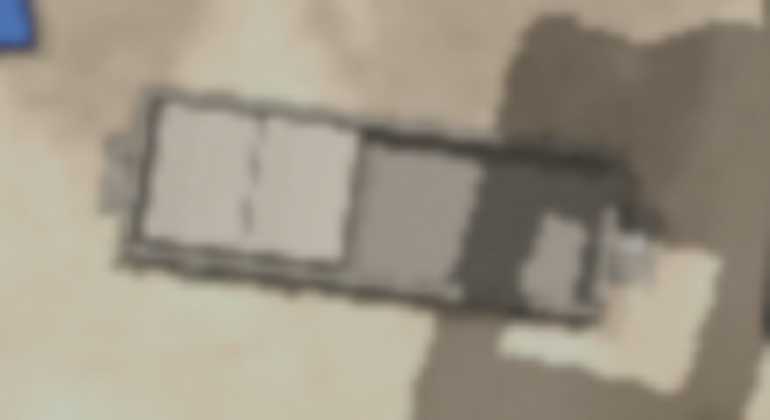

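Plain blocks lie flat at the +y end of the tray. The mat is fully visible at about (157,155) in the wrist image, so I measure it next.

```bash
python3 - <<'E'
from h import *
import pickle; c=pickle.load(open("w12.pkl","rb"))
g=c["pixels"].max(2); m=np.zeros_like(g); m[95:215,100:212]=(g[95:215,100:212]<55)*255
k=max(cv2.findContours(m,0,2)[0],key=cv2.contourArea); print(cv2.contourArea(k),cv2.boundingRect(k))
P=np.array([ray(c,u,v,.005)[:2]*1000 for u,v in k[:,0]],np.float32)
r=cv2.minAreaRect(P); print(r); print(cv2.boxPoints(r))
M_=cv2.moments(P.reshape(-1,1,2)); print(M_["m10"]/M_["m00"],M_["m01"]/M_["m00"])
# held block yaw: top edges in image (z unknown ~)
E
```

```text
6510.5 (109, 103, 95, 104)
((549.7886962890625, -81.49209594726562), (78.80107116699219, 61.57991409301758), 2.920555830001831)
[[ 508.87054   -52.749638]
 [ 512.0081   -114.24957 ]
 [ 590.70685  -110.23456 ]
 [ 587.5693    -48.73462 ]]
549.7780072011008 -81.48447999549538
```

>>> {"fn": "move_arm", "kwargs": {
  "motion": [
    [-1, [-8, -20, 0], 4],
    [-1, [-18, -48, 0], 8],
    [-1, [-26, -70, 0], 11.2],
    [-1, [-29.5, -78, 0], 11.2],
    [-1, [-29.5, -78, -25], 11.2],
    [-1, [-29.5, -78, -55], 11.2],
    [-1, [-29.5, -78, -85], 11.2],
    [-1, [-29.5, -78, -105], 11.2],
    [-1, [-29.5, -78, -110], 11.2],
    [-1, [-29.5, -78, -110], 11.2],
    [-1, [-29.5, -78, -110], 11.2]
  ]
}}

```text
time: 17.57
eef_pos: [0.5498, -0.081, 0.0601]
orientation: [-1.544, -0.034, 0.047]
force: [0.7, -0.8, -3.4]
gripper_width: 0.0344
```

```bash
python3 - <<'E'
from h import *
c=vision.read_camera("wrist"); cv2.imwrite("pics/w13.png",c["pixels"]); o=robot.observe();print(o["eef_pos"],o["force"],o["gripper_width"])
M=R.from_rotvec(o["orientation"]).as_matrix(); print(np.degrees(np.arctan2(M[1,2],M[0,2])))
E
```

```text
[ 0.55027785 -0.08141515  0.0607394 ] [ 0.13910438 -0.56174191 -2.92506924] 0.0347386491991149
92.93751481967968
```

View pics/w13.png

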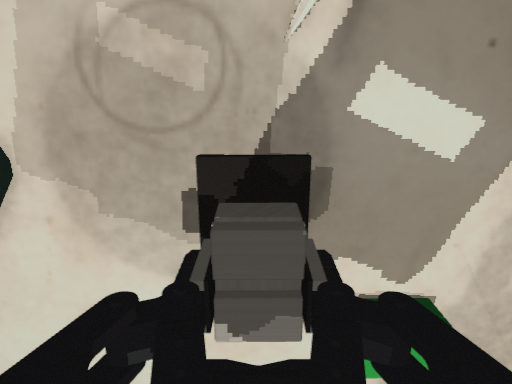

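```bash
python3 - <<'E'
from h import *
c=vision.read_camera("wrist")
a=ray(c,196.5,155,.005)*1000;b=ray(c,310.5,155,.005)*1000;print(a,b,np.linalg.norm(b-a),(a+b)/2)
m=(a+b)/2; th=np.radians(2.9); print(m+40*np.array([np.cos(th),np.sin(th),0]))
print(robot.observe()["eef_pos"])
E
```

```text
[ 512.39676228 -114.86999245    5.        ] [509.58443185 -54.24027974   5.        ] 60.69490312203808 [510.99059706 -84.5551361    5.        ]
[550.93937135 -82.53141849   5.        ]
[ 0.55044904 -0.08162891  0.06106128]
```

>>> {"fn": "move_arm", "kwargs": {
  "motion": [
    [-1, [0, -0.3, -8], 0],
    [-1, [0, -0.3, -16], 0],
    [-1, [0, -0.3, -23], 0],
    [-1, [0, -0.3, -28], 0],
    [-1, [0, -0.3, -28], 0],
    [-1, [0, -0.3, -28], 0]
  ]
}}

```text
time: 18.17
eef_pos: [0.55, -0.0818, 0.0324]
orientation: [-1.544, -0.034, 0.046]
force: [0.2, -0.4, -2.9]
gripper_width: 0.0351
```

>>> {"fn": "move_arm", "kwargs": {
  "motion": [
    [-1, [0, 0, -1.5], 0],
    [-1, [0, 0, -1.5], 0]
  ]
}}

```text
time: 18.33
eef_pos: [0.55, -0.0819, 0.0307]
orientation: [-1.544, -0.034, 0.046]
force: [0.1, 0.1, -3.3]
gripper_width: 0.0348
```

>>> {"fn": "move_arm", "kwargs": {
  "motion": [
    [-1, [0, 0, -1], 0],
    [-1, [0, 0, -1], 0]
  ]
}}

```text
time: 18.5
eef_pos: [0.55, -0.0819, 0.0297]
orientation: [-1.544, -0.034, 0.046]
force: [0.2, -0.2, -3.5]
gripper_width: 0.0351
```

>>> {"fn": "move_arm", "kwargs": {
  "motion": [
    [-1, [0, 0, -0.7], 0],
    [-1, [0, 0, -0.7], 0]
  ]
}}

```text
time: 18.67
eef_pos: [0.5501, -0.0819, 0.0291]
orientation: [-1.544, -0.034, 0.046]
force: [-0.9, -0.1, -3.1]
gripper_width: 0.0349
```

>>> {"fn": "move_arm", "kwargs": {
  "motion": [
    [-1, [0, 0, -0.7], 0],
    [-1, [0, 0, -0.7], 0]
  ]
}}

```text
time: 18.83
eef_pos: [0.5501, -0.0819, 0.029]
orientation: [-1.544, -0.034, 0.046]
force: [-1.5, 0.5, 2.9]
gripper_width: 0.0351
```

>>> {"fn": "move_arm", "kwargs": {
  "motion": [
    [-0.1, [0, 0, 0], 0],
    [0.0, [0, 0, 0], 0],
    [0.15, [0, 0, 0], 0],
    [0.15, [0, 0, 0], 0],
    [0.15, [0, 0, 10], 0],
    [0.15, [0, 0, 25], 0],
    [0.15, [0, 0, 45], 0],
    [0.15, [0, 0, 70], 0],
    [0.15, [0, 0, 100], 0],
    [0.15, [20, 0, 130], 0],
    [0.15, [60, 0, 150], 0],
    [0.15, [80, 0, 150], 0]
  ]
}}

```text
time: 19.83
eef_pos: [0.6354, -0.0829, 0.1856]
orientation: [-1.549, -0.044, 0.036]
force: [0.9, -0.6, 0.7]
gripper_width: 0.0495
```

```bash
python3 - <<'E'
from h import *
c=vision.read_camera("wrist"); cv2.imwrite("pics/w14.png",c["pixels"]); o=robot.observe();print(o["eef_pos"],o["force"],o["gripper_width"])
t=vision.read_camera("scene");crop(t,130,130,250,150,3,"s14")
import pickle; pickle.dump(c,open("w14.pkl","wb"))
E
```

```text
[ 0.63909029 -0.08330986  0.18425871] [ 4.11852466 -1.47458826 -0.31763301] 0.049437915017782295
```

View pics/w14.png

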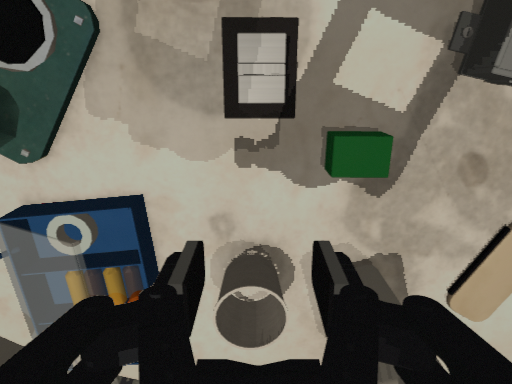

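View pics/s14.png

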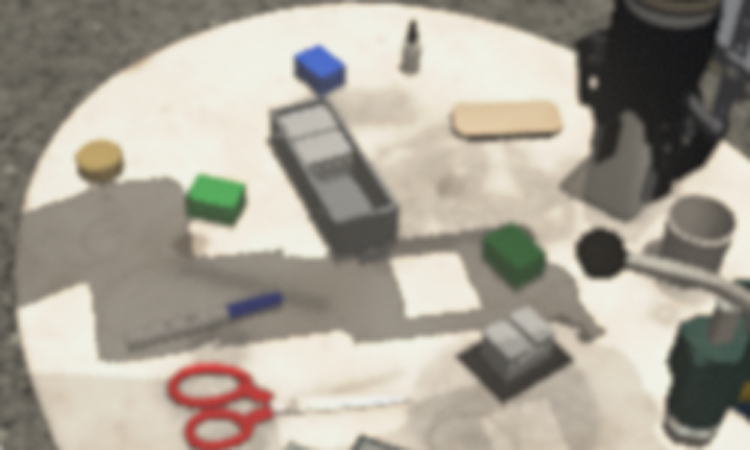

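```bash
python3 - <<'E'
from h import *
o=robot.observe();print(o["force"],o["eef_pos"])
c=vision.read_camera("wrist");crop(c,200,5,120,125,5,"w15c")
o=robot.observe();print(o["force"],o["eef_pos"])
import pickle; pickle.dump(c,open("w15.pkl","wb"))
E
```

```text
[ 0.41399832  0.21534821 -0.19014973] [ 0.63512492 -0.08277479  0.18213916]
[-1.33664884 -0.63443711 -0.77513422] [ 0.63176235 -0.08208211  0.18038671]
```

View pics/w15c.png

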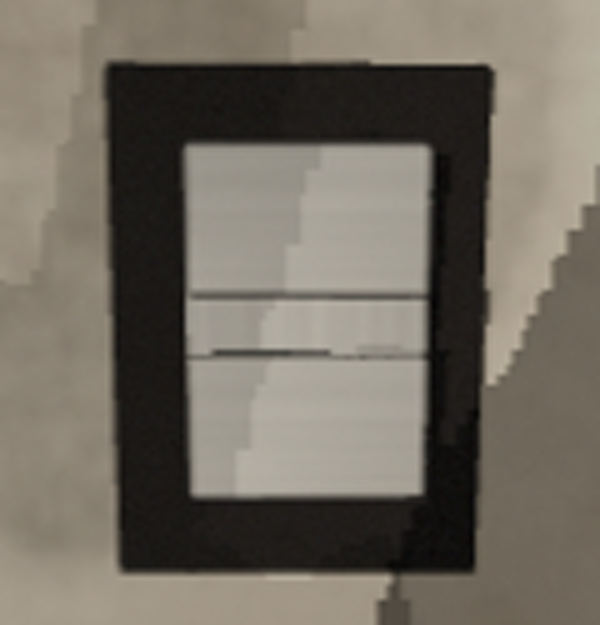

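```bash
python3 - <<'E'
from h import *
import pickle; c=pickle.load(open("w15.pkl","rb"))
f=lambda u,v,z: ray(c,200+(u+.5)/5-.5,5+(v+.5)/5-.5,z)*1000
m=np.array([f(108,64,.005),f(492,67,.005),f(475,572,.005),f(121,570,.005)]);b=np.array([f(183,143,.0375),f(432,143,.0375),f(423,496,.0375),f(190,496,.0375)])
for P in(m,b): e=(P[0]+P[1])/2-(P[2]+P[3])/2; print(P.mean(0).round(1),np.degrees(np.arctan2(-e[1],-e[0])),np.linalg.norm(e))
E
```

```text
[550.5 -82.2   5. ] 2.8320166269934908 79.02547148174992
[550.7 -81.9  37.5] 2.982440106694999 49.194531327812676
```

>>> {"fn": "move_arm", "kwargs": {
  "motion": [
    [0.15, [0, 0, 20], 0],
    [0.15, [-30, 0, 50], 0],
    [0.15, [-60, 0, 80], 0],
    [0.15, [-60, 30, 90], 0],
    [0.15, [-60, 60, 90], 0],
    [0.15, [-60, 60, 90], 0],
    [0.15, [-60, 60, 90], 0]
  ]
}}

```text
time: 20.57
eef_pos: [0.5697, -0.0206, 0.2701]
orientation: [-1.545, -0.037, 0.048]
force: [0.6, 0.4, 0.3]
gripper_width: 0.0488
```

```bash
python3 - <<'E'
from h import *
c=vision.read_camera("top");cv2.imwrite("pics/t16.png",c["pixels"]); print(robot.observe()["force"])
E
```

```text
[ 0.11880092  0.13777285 -0.32180499]
```

View pics/t16.png

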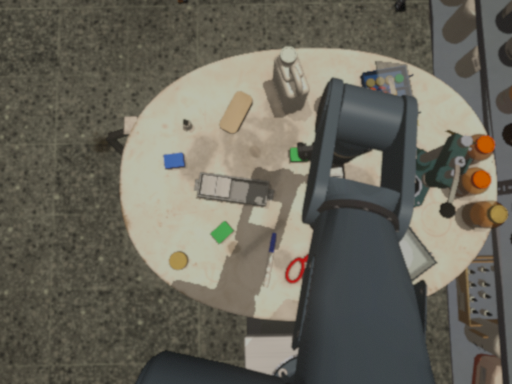

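The block lies within 0.5 mm and 0.2° of the mat's centre and direction. The bystanders are where they were and the arm is clear, so I hand in.

```bash
python3 -c "
from rig import job; print(job.finish_job())"
```

```text
the job is handed in; nothing more can be done
None
```

The slotted block is out of the tray and lies slot up in the middle of the black mat, lengthwise along it. The job is handed in, at about 21 s of the 66 s allowed. No verdict is reported.

- **Sliding:** The slotted block was first in the row, at the -y wall. I pressed on plain block a with about 12 N and slid it, pushing block b ahead of it, about 56 mm towards the empty end. I then slid the slotted block 27 mm with about the same force.
- **Gaps before gripping:** I measured about 26 mm free on one side of the slotted block and 30 mm on the other.
- **Placing:** On the mat, the block's centre is within 0.5 mm of the mat's centre and 0.2° of its direction, by the wrist camera.
- **Plain blocks:** Both look flat in the tray after the move.
- **Bystanders:** The marker, wiper and gold cap look unmoved. The cup was hidden by the arm in the last top view. It stood upright in the pictures just before, but I did not measure its position again.
- **Disagreements:** The top and wrist cameras differed by about 3 mm on the mat's centre. I used the wrist camera, which fitted the known sizes better. The tool also picked up about 1.5° of tilt while dragging, but the block looks flat on the mat.

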